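# Sort specimen jar and stationery from under the bench lamp

### The job

Clear the row of things standing under the bench lamp: stand the amber specimen jar upright in the white tray, and put the glue stick and the wooden stamp in the blue box. Set the jar down rather than dropping it, do not tip it over, and leave the lamp, tape, notebook and wash bottle undisturbed.

Things in the scene. Friction and masses are not known exactly. Their poses are not given: they have to be found in the camera images.
- jar: specimen jar of amber glass with a white screw cap, round, 40 mm in diameter, 62 mm tall, about 90 g, standing under the lamp bar; origin at the centre of its underside, z up its axis
- glue: glue stick, a plain yellow cylinder with a red cap, 29 mm in diameter, 84 mm tall, standing under the lamp bar; origin at the centre of its underside, z up its axis
- glue_mid (a point): middle of the glue stick, 42 mm above its origin along its axis
- stamp: wooden hand stamp standing on its rubber face: round foot 40 mm in diameter and 20 mm high, neck 16 mm in diameter up to 44 mm, round handle 26 mm in diameter from 44 to 74 mm (its top); origin at the centre of its underside, z up its axis
- stamp_mid (a point): middle of the stamp, 37 mm above its origin along its axis
- tray: white tray for specimens, an open-topped box fixed to the bench, 160 mm (its x) by 200 mm (its y) outside, 40 mm high, walls and floor 5 mm thick; origin at the centre of its underside
- box: blue plastic box for stationery, open-topped, fixed to the bench, same size as the tray: 160 mm (x) by 200 mm (y) outside, 40 mm high, walls and floor 5 mm thick; origin at the centre of its underside
- lamp: white LED lamp fixed to the bench: level bar 90 mm deep (its x), 440 mm long (its y), 30 mm thick, underside 243 mm above the bench, on two 16 mm posts at x = +37, y = +/-200 mm with foot plates 50 x 50 x 8 mm. Origin on the bench below the middle of the bar; x points away from the robot. The three things to sort stand in a row along y, 120 mm apart, under the bar, which blocks them from above
- tape: bystander: roll of tan tape lying flat, 84 mm in diameter, 24 mm high, origin at the centre of its underside
- notebook: bystander: spiral notebook with yellow cover, 150 x 210 x 12 mm, lying beyond the lamp, origin at the centre of its underside
- washbottle: bystander: white wash bottle with red cap and spout, 60 mm in diameter, 175 mm tall, origin at the centre of its underside

How it is judged (in metres and radians):
At the end, for the whole second after the job is handed in: The jar stands on the white tray's floor (origin within 72 mm in x, 92 mm in y of its centre, under 15 mm high, leaning under 0.15 rad); the middles of glue stick and stamp are in the blue box (same x, y limits, under 56 mm above its underside); all three slower than 20 mm/s (x of jar in the frame of tray between -0.072 and 0.072 m and y of jar in the frame of tray between -0.092 and 0.092 m and z of jar in the frame of tray below 0.015 m and angle between jar's own z axis and vertical below 0.15 rad and x of glue_mid in the frame of box between -0.072 and 0.072 m and y of glue_mid in the frame of box between -0.092 and 0.092 m and z of each of glue_mid, stamp_mid in the frame of box below 0.056 m and x of stamp_mid in the frame of box between -0.072 and 0.072 m and y of stamp_mid in the frame of box between -0.092 and 0.092 m and linear speed of each of jar, glue, stamp below 0.02 m/s); the robot touches nothing.
It fails at once if the jar let go while its foot is more than 40 mm above the bench (dropped) ((height (world z) of jar above 0.04 m and contact force between the fingers and jar below 0.02 N)).
It fails at once if the jar tipped over (leaning more than 70 degrees) (angle between jar's own z axis and vertical above 1.22 rad).
It fails at once if the tape, notebook or wash bottle shoved more than 30 mm from its place (distance of any of tape, notebook, washbottle from where it was at the start of the episode above 0.03 m).
It fails at once if the lamp struck or pressed with more than 30 N (contact force between any of the arm, the fingers and lamp above 30 N).
It also fails if it takes over 66 s, if anything falls off the work surface, if the arm or the gripper's body presses on something with over 40 N, if the wrist force passes 120 N, or if a joint passes its speed limit or range.

### The arm

A 6-joint arm with a two-finger parallel gripper is mounted at the origin on the work surface. World frame = base frame: x ahead of the robot, y to its left, z up, the work surface at z = 0. Lengths are in m, angles in degrees, forces in N, time in s.
With the tool pointing down it reaches from about 0.25 to 0.725 m from the base axis. Payload 9.7 kg.
Tool frame: the origin (TCP) lies between the finger pads; the fingertips stand 8 mm ahead of it and the grasp point (between the pads) lies 11 mm behind it; z points along the fingers, y is the line along which they close (so a half turn about z gives the same grasp; the last joint's range is limited). The gripper opens to 85 mm and grips with 20 to 120 N. Pads are 22 mm wide; open, the fingers measure 114 mm over their backs; the gripper's body (76 mm by 85 mm) begins 54 mm behind the grasp point. The pads swing forward as they close: fully open they stand 13 mm farther back than shut.
Start: joints at [-70.073, 4.979, 10.078, 95.1, 0, 90], TCP at [0.187, -0.517, 0.239] pointing down, gripper open.
Joint ranges: [-179.16, 179.16], [-48.56, 103.87], [-65.8, 70.77], [-126.05, 130.52], [-82.76, 87.17], [-180, 180]. Speed limits (degrees/s): [127.2, 127.2, 147.25, 180, 180, 180].

### API

Orientations are given as [roll, pitch, yaw] about the fixed x, y, z axes, in that order (R = Rz(yaw) Ry(pitch) Rx(roll)).
In Python, from cell import env gives the robot as it stands.
- The arm moves only by the shell command python3 -m jog 'ROWS' [FORCE]. ROWS is JSON, a list that holds one entry, the list of rows, each a list of 7 numbers: the shift along the world's x, y, z in mm, then the turn, a rotation vector about the world's x, y, z in rad, then the closure, from -1 (fully open) to 1 (shut). A call has 1 to 5 rows; each row shifts and turns the commanded pose from where the row before left it; what a row does not reach is not made up. A row lasts 1/8 s, in which the tool goes at most 62.5 mm and 10.7 degrees, less where a joint would pass 70% of its speed; a pose out of reach is approached as far as the arm can. A call with a gripper value outside its range is refused whole. The fingers move at their own pace and stop on an object; FORCE is the grip in N (left out, the last holds). Time passes only in rows, so rows that do not move let the fingers close. It gives the time, the measured TCP pose, the force, the opening and the grip force at its end, in the units of the state.
- env.get_state(): the state, without advancing time (a new reading comes with each control period).
- env.camera(name): name is "side" or "top"; returns a dict with "pixels" (400x640x3 uint8, blue, green, red), "fx", "fy", "cx", "cy" (pixels), "world_from_camera" (4x4, takes a point from camera to world coordinates). Camera axes: x right, y down, z forward; pixel columns grow to the right and rows downward; lengths in m; the calibration is good to about 2 mm. A picture is of the moment at which its call begins. There is no depth.
- env.sign_off(): hands the job in; it is judged then, once.
The state is a dict: "time_s": time; "q": joint angles; "qvel": joint speeds; "joint_efforts": joint torques, N m; "ee_pos": TCP position; "orientation": TCP orientation; "ft_force": force on the tool from outside, world axes, zero at the start; "wrist_torque": the same for the moment, N m; "opening": finger opening in m; "gripper_force": force on a finger pad.
Only numpy, scipy, OpenCV 4.12 (cv2) and the standard library are available. Lean on these libraries where they do the work, as an engineer would, in place of code of your own. Each camera call takes 0.05 s, during which the arm holds its last target. There are 200 camera calls.

## Working session

There is one attempt and no reset: what is moved stays moved. The work goes in short steps, Python scripts to look and compute and a shell command to move; the robot and the scene stay as the last step left them, time stands still between calls to the robot, and variables do not carry over. Pictures are saved under pics/ and viewed, at most 10 in all, crops included, and the job is handed in when it is done.

```bash
ls; mkdir -p pics; python3 - <<'E'
from cell import env
import cv2
for n in("side","top"):
    c=env.camera(n); cv2.imwrite(f"pics/{n}0.png",c["pixels"]); print(n,c["fx"],c["cx"],c["cy"],c["world_from_camera"])
print(env.get_state())
E
```

```text
pics
side 391.87188105469687 318.53704234308606 199.4668452154646 [[-0.93359691 -0.21374636  0.28759226  0.3308081 ]
 [-0.35822088  0.57609082 -0.7347089   0.71943205]
 [-0.00863791 -0.78894351 -0.61440502  0.62968826]
 [ 0.          0.          0.          1.        ]]
top 474.2804998307406 326.8600444649796 202.33745955650062 [[ 0.02583041 -0.98442192  0.17391456  0.44861137]
 [-0.99966231 -0.02593049  0.00169703  0.01676938]
 [ 0.00283909 -0.17389966 -0.98475928  1.09955015]
 [ 0.          0.          0.          1.        ]]
{'time_s': 0.1, 'q': array([-7.00716239e+01,  5.00592443e+00,  1.00366969e+01,  9.50981671e+01,
        1.58143806e-04,  8.99973163e+01]), 'qvel': array([ 3.18219265e-02,  1.49544517e-02,  1.34897690e-01,  1.16013031e-04,
       -1.04961638e-01,  5.71522295e-02]), 'joint_efforts': array([ 1.41115746e-03, -5.21562159e+01,  4.65651584e+01,  1.60175812e-02,
        1.26247753e-05, -2.34616448e-05]), 'ee_pos': array([ 0.18739661, -0.5168752 ,  0.2386528 ]), 'orientation': array([-1.79932605e+02, -1.61300433e-04,  1.99310597e+01]), 'ft_force': array([0.41916515, 0.16603166, 0.24688983]), 'wrist_torque': array([ 0.06590232, -0.043245  ,  0.01608193]), 'gripper_force': 0.0, 'opening': 0.08531785892037073}
```

View pics/side0.png

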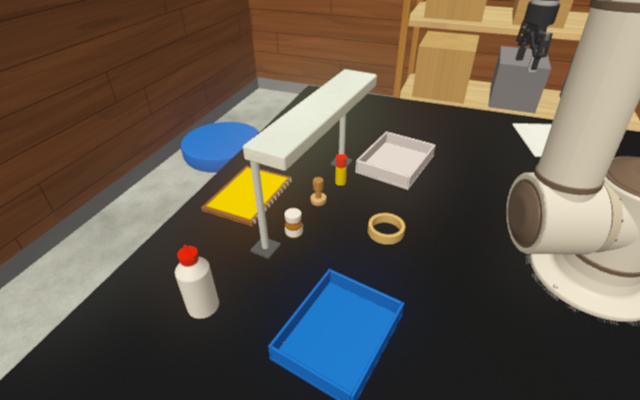

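View pics/top0.png

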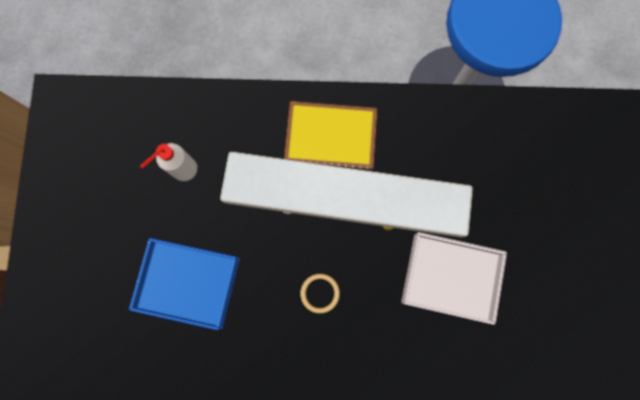

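The side view shows the jar at (293,222), the stamp at (318,192) and the glue stick at (341,170) under the bar. The blue box is at (338,335) and the tray at (396,160). The top view shows the box at (185,284), the tray at (454,279), the tape at (320,294), and the bar hiding the row.

```bash
cat > h.py <<'E'
import numpy as np, cv2
from cell import env
def ray(c,u,v,z):
    T=c["world_from_camera"]; d=T[:3,:3]@[(u-c["cx"])/c["fx"],(v-c["cy"])/c["fy"],1]
    return T[:3,3]+d*(z-T[2,3])/d[2]
def blob(c,lo,hi,roi,z=None):
    x0,y0,x1,y1=roi; h=cv2.cvtColor(c["pixels"],cv2.COLOR_BGR2HSV)
    m=np.zeros(h.shape[:2],np.uint8); m[y0:y1,x0:x1]=cv2.inRange(h,lo,hi)[y0:y1,x0:x1]
    n,l,s,k=cv2.connectedComponentsWithStats(m); i=1+np.argmax(s[1:,4])
    return s[i],k[i],(l==i).astype(np.uint8)
E
python3 - <<'E'
from h import *
s=env.camera("side");t=env.camera("top");np.set_printoptions(precision=4,suppress=True)
cv2.imwrite("pics/crop.png",cv2.resize(s["pixels"][110:260,230:430],None,fx=4,fy=4,interpolation=cv2.INTER_CUBIC))
for n,roi,z in(("jar",(278,200,306,242),.031),("stamp",(306,172,330,210),.037),("glue",(332,150,350,190),.042)):
    b,k,m=blob(s,(0,0,60),(180,255,255),roi); print(n,b,k,ray(s,*k,z))
    u=b[0]+b[2]/2; print("  foot line",ray(s,u-.5,b[1]+b[3]-.5,0),"top edge",ray(s,u-.5,b[1]+.5,2*z))
def quad(c,m,z):
    r=cv2.minAreaRect(cv2.findContours(m,0,1)[0][0]); return [ray(c,*p,z) for p in cv2.boxPoints(r)]
for n,lo,hi,roi,z in(("box",(95,80,40),(130,255,255),(120,225,250,340),.04),("tray",(0,0,90),(180,90,255),(395,228,520,330),.04),("bar",(0,0,110),(180,60,255),(215,140,480,240),.273),("tape",(8,40,90),(30,255,255),(290,260,350,325),.024)):
    b,k,m=blob(t,lo,hi,roi); q=np.array(quad(t,m,z)); print(n,b,ray(t,*k,z),"\n",q[:,:2],np.linalg.norm(q[1]-q[0]),np.linalg.norm(q[2]-q[1]),q.mean(0))
E
```

```text
jar [278 200  28  39 929] [290.972  217.2939] [0.6474 0.0898 0.031 ]
  foot line [0.6316 0.1259 0.    ] top edge [0.6547 0.0664 0.062 ]
stamp [306 172  24  37 720] [316.3111 187.9208] [ 0.6308 -0.0322  0.037 ]
  foot line [0.6146 0.0022 0.    ] top edge [ 0.6332 -0.0479  0.074 ]
glue [332 150  18  37 581] [340.1773 166.1997] [ 0.6034 -0.1423  0.042 ]
  foot line [ 0.59   -0.1082  0.    ] top edge [ 0.6077 -0.1544  0.084 ]
box [ 128  237  113   95 7593] [0.4454 0.3276 0.04  ] 
 [[0.384  0.4483]
 [0.5522 0.4264]
 [0.5094 0.2065]
 [0.3436 0.2342]] 0.169622592016044 0.22402962323474773 [0.4473 0.3289 0.04  ]
tray [ 401  228  106   97 7523] [ 0.4792 -0.2663  0.04  ] 
 [[ 0.406  -0.1235]
 [ 0.6056 -0.1557]
 [ 0.5731 -0.3937]
 [ 0.3756 -0.354 ]] 0.20220186629224365 0.24028055961283754 [ 0.4901 -0.2567  0.04  ]
bar [  220   152   253    85 12892] [ 0.6114 -0.0169  0.273 ] 
 [[ 0.5881  0.209 ]
 [ 0.6877  0.2022]
 [ 0.6373 -0.2446]
 [ 0.5398 -0.229 ]] 0.09986384438425112 0.4496474494589368 [ 0.6132 -0.0156  0.273 ]
tape [300 273  40  41 651] [0.4327 0.0298 0.024 ] 
 [[ 0.4304  0.092 ]
 [ 0.4939  0.0314]
 [ 0.4347 -0.0315]
 [ 0.3725  0.0291]] 0.0877154614828303 0.0864152446161761 [0.4329 0.0303 0.024 ]
```

View pics/crop.png

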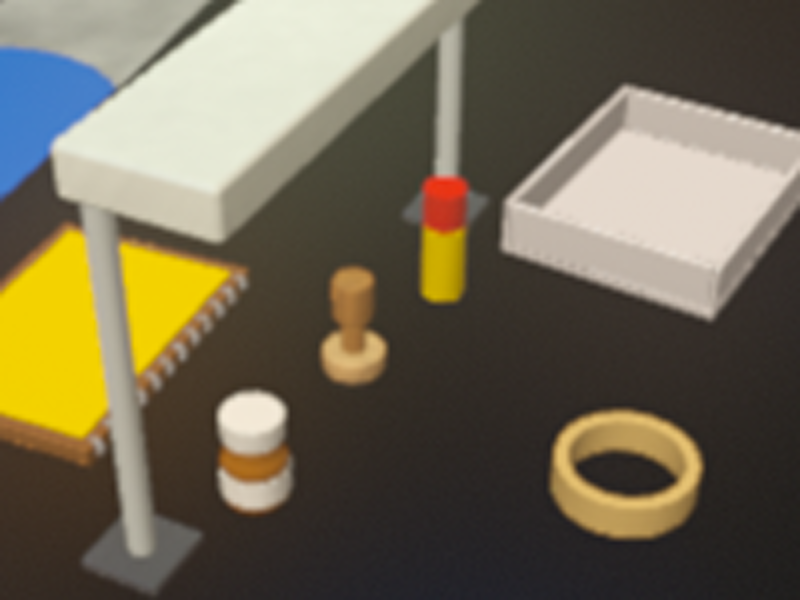

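The crop shows the jar spanning x 217–292 with its foot edge at y 510, the stamp's foot at (354,383), and the glue stick at x 421–466 with its foot at y 301. My masks filled their ROIs, so I'll redo them tighter.

```bash
python3 - <<'E'
from h import *
s=env.camera("side");t=env.camera("top");np.set_printoptions(precision=4,suppress=True)
C=s["world_from_camera"][:3,3]
P={}
for n,roi,H,rb,rt in(("jar",(280,203,306,242),.062,.02,.0185),("stamp",(306,172,330,210),.074,.02,.013),("glue",(332,152,350,190),.084,.0145,.0145)):
    h=s["pixels"].max(2); lo=95 
    b,k,m=blob(s,(0,0 if n=="jar" else 70,lo),(180,255,255),roi)
    ys,xs=np.nonzero(m)
    def pt(row0,row1,edge,z,r,sg):
        sel=(ys>=row0)&(ys<=row1); u=(xs[sel].min()+xs[sel].max())/2
        p=ray(s,u,edge,z); d=p[:2]-C[:2]; d/=np.linalg.norm(d); return p[:2]+sg*r*d
    y0,y1=b[1],b[1]+b[3]-1
    a=pt(y1-8,y1,y1+.5,0,rb,1); c=pt(y0,y0+8,y0-.5,H,rt,-1)
    print(n,b,"foot",a,"top",c); P[n]=(a+c)/2
p=list(P.values()); print(P,np.linalg.norm(p[0]-p[1]),np.linalg.norm(p[1]-p[2]))
for n,lo,hi,roi,z in(("box",(95,80,40),(130,255,255),(120,225,250,340),.04),("tray",(0,0,140),(180,90,255),(398,228,515,330),.04),("bar",(0,0,140),(180,60,255),(215,145,480,240),.273)):
    b,k,m=blob(t,lo,hi,roi); m=cv2.morphologyEx(m,cv2.MORPH_OPEN,np.ones((5,5)))
    g=max(cv2.findContours(m,0,1)[0],key=cv2.contourArea)
    w=np.array([ray(t,*q[0],z)[:2] for q in g],np.float32); r=cv2.minAreaRect(w); print(n,r)
E
```

```text
jar [284 207  19  32 507] foot [0.6373 0.1068] top [0.6352 0.1027]
stamp [310 176  17  30 358] foot [ 0.6252 -0.0282] top [ 0.6236 -0.0233]
glue [335 153  13  33 370] foot [ 0.5971 -0.126 ] top [ 0.5988 -0.1312]
{'jar': array([0.6362, 0.1048]), 'stamp': array([ 0.6244, -0.0257]), 'glue': array([ 0.5979, -0.1286])} 0.13103708105938167 0.10617572587216274
box ((0.4468930959701538, 0.32759594917297363), (0.21583756804466248, 0.1684308648109436), 79.30845642089844)
tray ((0.47585585713386536, -0.2672644853591919), (0.20605194568634033, 0.1618926227092743), 78.72146606445312)
bar ((0.6126862168312073, -0.01578277349472046), (0.44043204188346863, 0.09275440126657486), 83.13713836669922)
```

```bash
python3 -m jog '[[[20,52,0,0,0,-0.04,-1],[20,52,0,0,0,-0.04,-1],[20,52,0,0,0,-0.04,-1],[20,52,0,0,0,-0.04,-1],[20,52,0,0,0,-0.04,-1]]]' 40
python3 -m jog '[[[20,52,0,0,0,-0.04,-1],[20,52,0,0,0,-0.04,-1],[20,52,0,0,0,-0.04,-1],[20,52,0,0,0,-0.04,-1],[20,52,0,0,0,-0.04,-1]]]'
python3 -m jog '[[[20,52,0,0,0,-0.04,-1],[20,52,0,0,0,-0.03,-1],[0,0,0,0,0,0,-1]]]'
python3 -m jog '[[[0,0,0,-0.019,-0.156,0,-1],[0,0,0,-0.019,-0.156,0,-1],[0,0,0,-0.019,-0.156,0,-1],[0,0,0,-0.019,-0.156,0,-1],[0,0,0,-0.019,-0.156,0,-1]]]'
```

```text
time_s: 0.92
ee_pos: [0.2877, -0.2554, 0.2393]
orientation: [180.0, -0.0, 8.4]
ft_force: [1.6, -0.1, -0.0]
opening: 0.0851
gripper_force: 0.0
time_s: 1.55
ee_pos: [0.3872, -0.0093, 0.2395]
orientation: [-179.4, -0.0, -1.9]
ft_force: [0.5, 0.2, -0.6]
opening: 0.0853
gripper_force: 0.0
time_s: 1.92
ee_pos: [0.4254, 0.0133, 0.2388]
orientation: [-176.0, 0.1, -0.8]
ft_force: [-1.1, -0.6, 0.9]
opening: 0.0855
gripper_force: 0.0
time_s: 2.55
ee_pos: [0.4702, 0.0065, 0.2458]
orientation: [177.8, -41.5, 2.2]
ft_force: [0.2, 0.1, -0.6]
opening: 0.0857
gripper_force: 0.0
```

```bash
python3 -m jog '[[[0,0,0,0,0,0,-1],[0,0,0,0,0,0,-1]]]'; python3 -c "
from cell import env
print(env.get_state()['q'])"
```

```text
time_s: 2.8
ee_pos: [0.4699, 0.0069, 0.2506]
orientation: [177.9, -41.7, 2.2]
ft_force: [0.3, -0.6, -0.0]
opening: 0.0854
gripper_force: 0.0
[  2.07807352 -48.56186101 -38.43491049  58.37960569  -2.0966062
 179.94295079]
```

```bash
python3 -m jog '[[[4,20,-14,-0.12,-0.005,0.134,-1],[4,20,-14,-0.12,-0.005,0.134,-1],[4,20,-14,-0.12,-0.005,0.134,-1],[4,20,-14,-0.12,-0.005,0.134,-1],[4,20,-14,-0.12,-0.005,0.134,-1]]]'
python3 -m jog '[[[4,0,0,-0.12,-0.005,0.134,-1],[4,0,0,-0.12,-0.005,0.134,-1],[4,0,0,-0.12,-0.005,0.134,-1],[4,0,0,-0.12,-0.005,0.134,-1],[4,0,0,-0.12,-0.005,0.134,-1]]]'
python3 -m jog '[[[0,0,0,-0.12,-0.005,0.134,-1],[0,0,0,-0.12,-0.005,0.134,-1],[0,0,0,-0.12,-0.005,0.134,-1],[0,0,0,-0.12,-0.005,0.134,-1],[0,0,0,-0.12,-0.005,0.134,-1]]]'
python3 -m jog '[[[0,0,0,-0.12,-0.005,0.134,-1],[0,0,0,-0.12,-0.005,0.134,-1],[0,0,0,0,0,0,-1]]]'; python3 -c "
from cell import env
print(env.get_state()['q'])"
```

```text
time_s: 3.42
ee_pos: [0.4904, 0.1075, 0.1813]
orientation: [142.6, -24.4, 61.9]
ft_force: [0.0, 0.2, -0.8]
opening: 0.0856
gripper_force: 0.0
time_s: 4.05
ee_pos: [0.5105, 0.1068, 0.1817]
orientation: [136.6, 8.9, 102.3]
ft_force: [-0.9, -0.4, 0.5]
opening: 0.0855
gripper_force: 0.0
time_s: 4.68
ee_pos: [0.5104, 0.1067, 0.1817]
orientation: [156.8, 37.2, 150.1]
ft_force: [-0.0, -1.0, 0.5]
opening: 0.0856
gripper_force: 0.0
time_s: 5.05
ee_pos: [0.5106, 0.1068, 0.1816]
orientation: [173.3, 41.7, 175.7]
ft_force: [-0.1, -0.4, -0.5]
opening: 0.0854
gripper_force: 0.0
[ 15.17063721 -41.54269814 -43.31631327  46.42688186  -6.32409401
  14.48384414]
```

```bash
cat > go.py <<'E'
import sys, numpy as np
from scipy.spatial.transform import Rotation as R
from cell import env
# usage: gx gy gz(mm, grasp point) az tilt -> shift (mm) and rotvec still to go
gx,gy,gz,az,tilt=map(float,sys.argv[1:6]); s=env.get_state()
r0=R.from_euler('xyz',s['orientation'],degrees=True)
r1=R.from_euler('xyz',[180,tilt,180+az],degrees=True)
d=r1.apply([0,0,1]); tcp=np.array([gx,gy,gz])+11*d
np.set_printoptions(precision=3,suppress=True)
print('axis',d,'tcp',tcp,'shift',tcp-1000*s['ee_pos'],'rot',(r1*r0.inv()).as_rotvec(),'q',s['q'])
E
python3 go.py 636 105 38 0 45
```

```text
axis [ 0.707  0.    -0.707] tcp [643.778 105.     30.222] shift [ 133.19    -1.829 -151.418] rot [-0.087 -0.053 -0.006] q [ 15.171 -41.543 -43.316  46.427  -6.324  14.484]
```

```bash
python3 -m jog '[[[20,0,-27,-0.044,-0.027,-0.003,-1],[20,-1,-27,-0.043,-0.026,-0.003,-1],[20,-1,-26,0,0,0,-1],[0,0,0,0,0,0,-1]]]'
python3 go.py 636 105 38 0 45
python3 - <<'E'
from h import *
s=env.camera("side"); cv2.imwrite("pics/a.png",cv2.resize(s["pixels"][110:260,230:430],None,fx=4,fy=4,interpolation=cv2.INTER_CUBIC))
E
```

```text
time_s: 5.55
ee_pos: [0.5698, 0.1046, 0.0979]
orientation: [179.9, 44.7, 179.8]
ft_force: [-0.9, 0.3, 0.6]
opening: 0.0855
gripper_force: 0.0
axis [ 0.707  0.    -0.707] tcp [643.778 105.     30.222] shift [ 73.958   0.406 -67.633] rot [-0.001 -0.005  0.002] q [ 15.63  -30.913 -48.361  28.959 -10.988  11.374]
```

View pics/a.png

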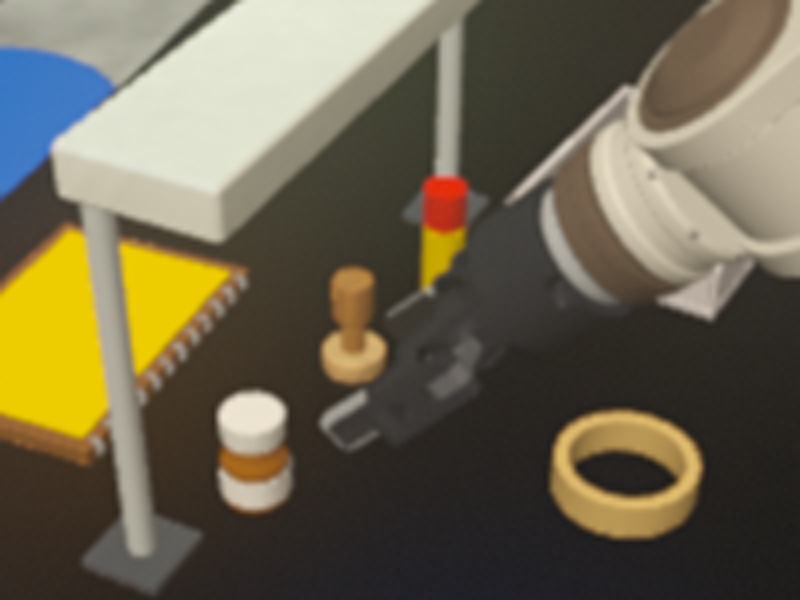

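The picture shows the open gripper in front of and above the jar. The near finger is at about (345,425), clear of the stamp at (354,330), and the bar is well clear of the wrist, so I'll go on along the axis.

```bash
python3 -m jog '[[[20,0,-18,0,0,0,-1],[20,0,-18,0,0,0,-1],[20,0,-18,0,0,0,-1],[14,0,-14,0,0,0,-1],[0,0,0,0,0,0,-1]]]'
python3 go.py 636 105 38 0 45
python3 - <<'E'
from h import *
s=env.camera("side"); cv2.imwrite("pics/b.png",cv2.resize(s["pixels"][110:260,230:430],None,fx=4,fy=4,interpolation=cv2.INTER_CUBIC))
E
```

```text
time_s: 6.22
ee_pos: [0.6448, 0.1051, 0.0331]
orientation: [180.0, 44.9, 180.0]
ft_force: [-0.2, 0.5, 0.1]
opening: 0.0854
gripper_force: 0.0
axis [ 0.707  0.    -0.707] tcp [643.778 105.     30.222] shift [-1.046 -0.116 -2.905] rot [-0.    -0.001  0.001] q [ 13.175 -14.246 -45.013  15.081  -9.27    9.445]
```

View pics/b.png

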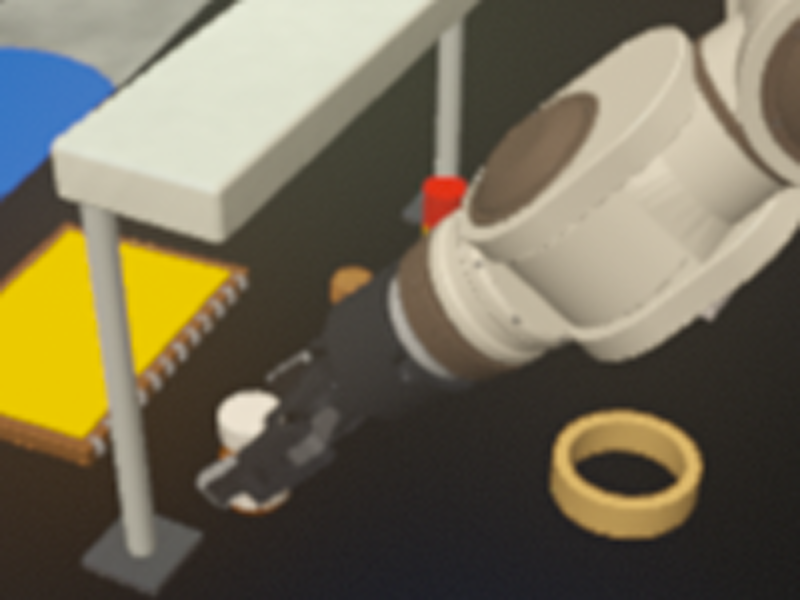

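The jar's cap at (252,420) sits between the near finger (tip at 210,490) and the far finger (290,370). Closing now.

```bash
python3 -m jog '[[[0,0,0,0,0,0,-0.5],[0,0,0,0,0,0,-0.2],[0,0,0,0,0,0,0],[0,0,0,0,0,0,0.3],[0,0,0,0,0,0,0.6]]]' 30
python3 -m jog '[[[0,0,0,0,0,0,0.6],[0,0,0,0,0,0,0.6]]]' 30
python3 go.py 636 105 38 0 45
python3 go.py 476 -267 43 -20 45
```

```text
time_s: 6.9
ee_pos: [0.6453, 0.1056, 0.0338]
orientation: [-180.0, 45.1, -179.9]
ft_force: [-2.7, 2.2, 5.4]
opening: 0.038
gripper_force: 29.7
time_s: 7.15
ee_pos: [0.6453, 0.1056, 0.0338]
orientation: [-180.0, 45.1, -179.9]
ft_force: [-3.1, 1.2, 6.5]
opening: 0.0377
gripper_force: 29.7
axis [ 0.707  0.    -0.707] tcp [643.778 105.     30.222] shift [-1.552 -0.593 -3.624] rot [ 0.     0.001 -0.001] q [ 13.195 -14.275 -45.034  14.947  -9.245   9.338]
axis [ 0.664 -0.242 -0.707] tcp [ 483.309 -269.66    35.222] shift [-162.021 -375.253    1.376] rot [ 0.     0.001 -0.351] q [ 13.195 -14.275 -45.034  14.947  -9.245   9.338]
```

```bash
python3 -m jog '[[[0,0,10,0,0,0,0.6],[-20,0,18,0,0,0,0.6],[-30,0,20,0,0,0,0.6],[-30,0,20,0,0,0,0.6],[-30,0,15,0,0,0,0.6]]]' 40
python3 -m jog '[[[-30,0,5,0,0,0,0.6],[-10,-30,0,0,0,-0.035,0.6],[-5,-40,0,0,0,-0.035,0.6],[0,-40,0,0,0,-0.035,0.6],[0,-40,0,0,0,-0.035,0.6]]]'
python3 -m jog '[[[0,-40,0,0,0,-0.04,0.6],[0,-40,0,0,0,-0.04,0.6],[0,-40,0,0,0,-0.04,0.6],[0,-40,0,0,0,-0.04,0.6],[0,-40,0,0,0,-0.04,0.6]]]'
python3 go.py 476 -267 48 -20 45
```

```text
time_s: 7.78
ee_pos: [0.5337, 0.1049, 0.1166]
orientation: [-179.9, 45.0, -179.9]
ft_force: [0.2, 0.5, -0.8]
opening: 0.037
gripper_force: 40.1
time_s: 8.4
ee_pos: [0.498, -0.0446, 0.1203]
orientation: [-179.8, 44.5, 172.0]
ft_force: [0.9, 0.4, -1.4]
opening: 0.037
gripper_force: 40.1
time_s: 9.02
ee_pos: [0.4978, -0.2449, 0.1204]
orientation: [-179.8, 44.5, 160.5]
ft_force: [1.2, 1.0, -1.5]
opening: 0.0373
gripper_force: 40.1
axis [ 0.664 -0.242 -0.707] tcp [ 483.309 -269.66    40.222] shift [-14.496 -24.798 -80.213] rot [-0.001 -0.008 -0.007] q [-29.643 -37.003 -49.167  33.725   6.924  -7.276]
```

```bash
python3 -m jog '[[[-7,-12,0,0,0,0,0.6],[-7,-12,-10,0,0,0,0.6],[0,0,-20,0,-0.004,-0.004,0.6],[0,0,-20,0,-0.004,-0.003,0.6],[0,0,-20,0,0,0,0.6]]]'
python3 -m jog '[[[0,0,-6,0,0,0,0.6],[0,0,-2,0,0,0,0.6],[0,0,0,0,0,0,0.6]]]'
python3 - <<'E'
from h import *
s=env.camera("side"); cv2.imwrite("pics/c.png",cv2.resize(s["pixels"][90:240,290:490],None,fx=4,fy=4,interpolation=cv2.INTER_CUBIC))
E
```

```text
time_s: 9.65
ee_pos: [0.4839, -0.2674, 0.0496]
orientation: [180.0, 45.0, 160.0]
ft_force: [0.2, -0.1, -0.6]
opening: 0.037
gripper_force: 40.2
time_s: 10.02
ee_pos: [0.4847, -0.2676, 0.0432]
orientation: [180.0, 45.0, 160.1]
ft_force: [-0.2, -0.9, -0.5]
opening: 0.0374
gripper_force: 40.2
```

View pics/c.png

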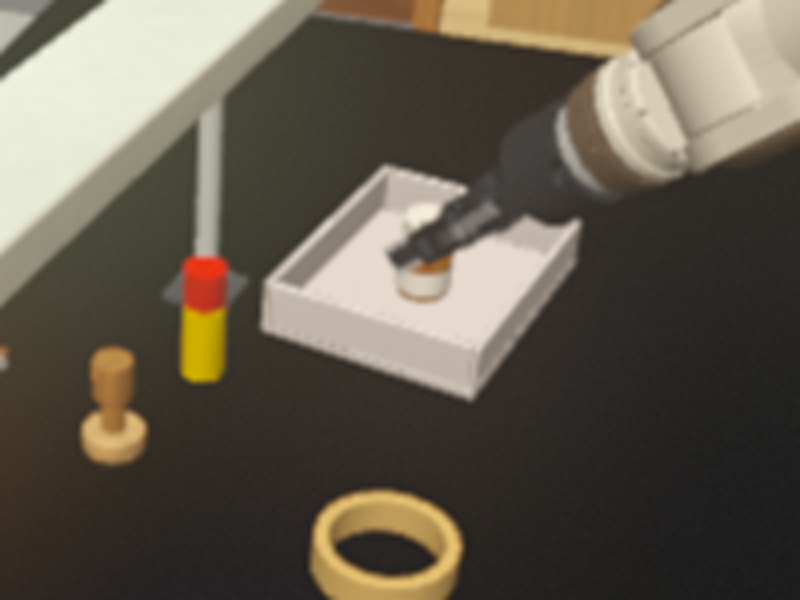

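The jar is upright in the tray at (422,255), a few mm above the floor. I'll lower it until it touches.

```bash
python3 -m jog '[[[0,0,-2,0,0,0,0.6],[0,0,-1,0,0,0,0.6],[0,0,0,0,0,0,0.6]]]'; python3 -m jog '[[[0,0,-1,0,0,0,0.6],[0,0,0,0,0,0,0.6]]]'; python3 -m jog '[[[0,0,-1,0,0,0,0.6],[0,0,0,0,0,0,0.6]]]'
```

```text
time_s: 10.45
ee_pos: [0.4843, -0.2673, 0.0392]
orientation: [180.0, 45.0, 160.1]
ft_force: [-0.2, 0.8, -0.4]
opening: 0.0372
gripper_force: 40.2
time_s: 10.7
ee_pos: [0.4846, -0.2675, 0.0388]
orientation: [180.0, 45.0, 160.1]
ft_force: [-1.2, 0.9, 1.9]
opening: 0.0374
gripper_force: 40.5
time_s: 10.95
ee_pos: [0.4852, -0.2677, 0.0389]
orientation: [180.0, 45.1, 160.1]
ft_force: [-3.5, 2.7, 7.3]
opening: 0.037
gripper_force: 41.0
```

```bash
python3 -m jog '[[[0,0,0.5,0,0,0,0],[0,0,0,0,0,0,-0.3],[0,0,0,0,0,0,-0.6],[0,0,0,0,0,0,-0.6],[0,0,0,0,0,0,-0.6]]]'
python3 -m jog '[[[-10,4,11,0,0,0,-0.6],[-20,7,21,0,0,0,-0.6],[-20,7,21,0,0,0,-1],[-20,7,21,0,0,0,-1],[0,0,10,0,0,0,-1]]]'
python3 go.py 598 -129 48 -7 45
python3 - <<'E'
from h import *
s=env.camera("side"); cv2.imwrite("pics/d.png",cv2.resize(s["pixels"][90:240,290:490],None,fx=4,fy=4,interpolation=cv2.INTER_CUBIC))
E
```

```text
time_s: 11.58
ee_pos: [0.4843, -0.2674, 0.0377]
orientation: [180.0, 45.0, 160.1]
ft_force: [0.2, -0.6, -0.3]
opening: 0.0683
gripper_force: 0.0
time_s: 12.2
ee_pos: [0.4235, -0.2506, 0.1221]
orientation: [179.8, 44.5, 160.0]
ft_force: [0.2, -0.1, -0.0]
opening: 0.0853
gripper_force: 0.0
axis [ 0.702 -0.086 -0.707] tcp [ 605.72  -129.948   40.222] shift [182.262 120.689 -81.921] rot [-0.005 -0.008  0.223] q [-37.636 -48.516 -53.952  41.49   12.531 -12.814]
```

View pics/d.png

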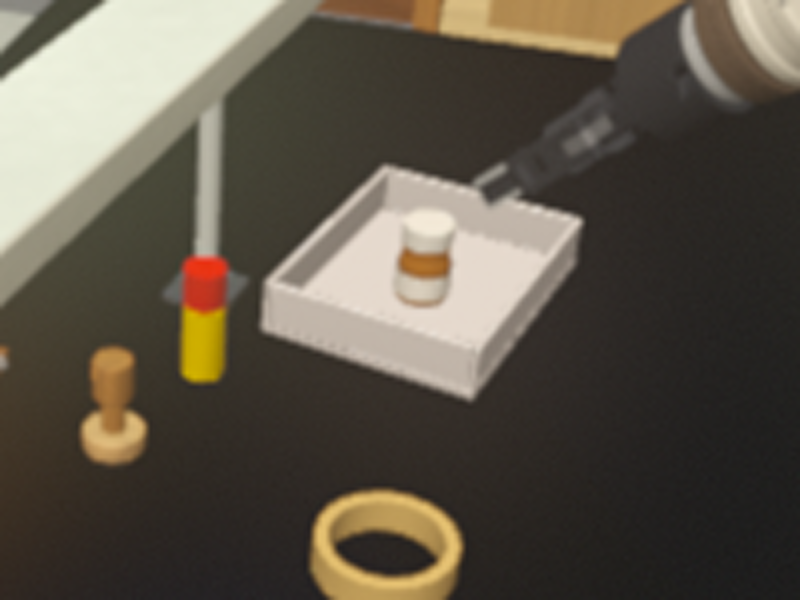

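```bash
python3 -m jog '[[[0,40,10,0,0,0,-0.6],[5,40,0,0,0,0,-0.6],[15,40,0,0,0,0,-0.6],[15,25,0,0,0,0,-0.6],[0,0,0,0,0,0,-0.6]]]'; python3 go.py 598 -129 48 -20 45
```

```text
time_s: 12.88
ee_pos: [0.4864, -0.1187, 0.1306]
orientation: [179.4, 43.0, 160.3]
ft_force: [-0.1, 0.3, -0.1]
opening: 0.0685
gripper_force: 0.0
axis [ 0.664 -0.242 -0.707] tcp [ 605.309 -131.66    40.222] shift [118.894 -12.97  -90.379] rot [-0.019 -0.031 -0.012] q [-10.617 -46.518 -51.582  42.235  -5.602   6.651]
```

```bash
python3 -m jog '[[[20,4,-9,-0.019,-0.031,-0.012,-0.6],[20,4,-9,0,0,0,-0.6],[19,1,-9,0,0,0,-0.6],[0,0,0,0,0,0,-0.6]]]'; python3 -m jog '[[[15,-5,-16,0,0,0,-0.6],[15,-5,-16,0,0,0,-0.6],[15,-6,-16,0,0,0,-0.6],[15,-6,-16,0,0,0,-0.6],[0,0,0,0,0,0,-0.6]]]'; python3 go.py 598 -129 48 -20 45
python3 - <<'E'
from h import *
s=env.camera("side"); cv2.imwrite("pics/e.png",cv2.resize(s["pixels"][90:240,270:470],None,fx=4,fy=4,interpolation=cv2.INTER_CUBIC))
E
```

```text
time_s: 13.38
ee_pos: [0.5442, -0.1123, 0.1024]
orientation: [-179.9, 44.9, 159.8]
ft_force: [-0.5, 0.0, -0.2]
opening: 0.0684
gripper_force: 0.0
time_s: 14.0
ee_pos: [0.6035, -0.1346, 0.0385]
orientation: [-179.9, 44.9, 159.8]
ft_force: [-0.2, 0.3, 0.2]
opening: 0.0684
gripper_force: 0.0
axis [ 0.664 -0.242 -0.707] tcp [ 605.309 -131.66    40.222] shift [1.808 2.988 1.699] rot [-0.    -0.002  0.005] q [ -9.032 -20.77  -49.14   17.312  -7.934   7.982]
```

View pics/e.png

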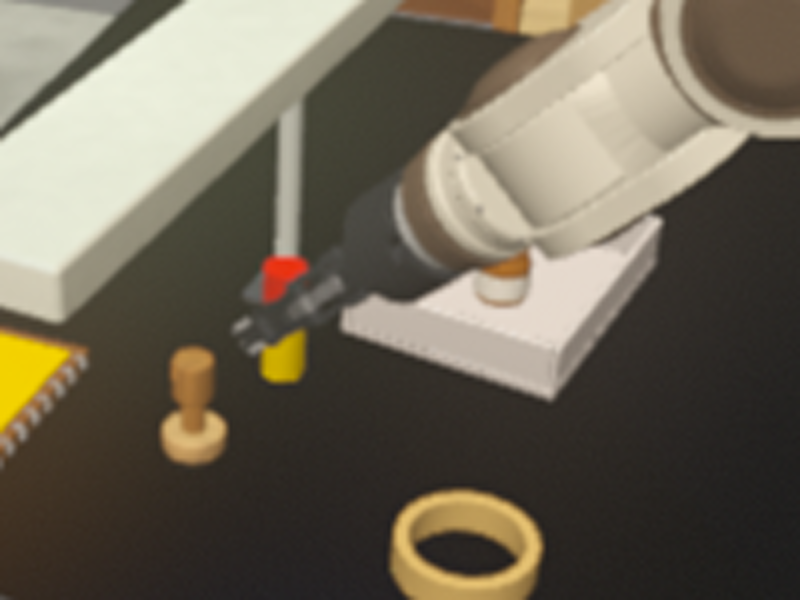

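The glue stick at (283,320) is between the fingers (near tip 250,340; far tip 258,288). Closing and carrying it out.

```bash
python3 -m jog '[[[0,0,0,0,0,0,0],[0,0,0,0,0,0,0.3],[0,0,0,0,0,0,0.6],[0,0,0,0,0,0,0.8],[0,0,0,0,0,0,0.8]]]' 40
python3 -m jog '[[[0,0,6,0,0,0,0.8],[-15,5,18,0,0,0,0.8],[-30,10,25,0,0,0,0.8],[-30,10,25,0,0,0,0.8],[-30,10,15,0,0,0,0.8]]]'
python3 -m jog '[[[-25,20,5,0,0,0.05,0.8],[0,40,0,0,0,0.07,0.8],[0,40,0,0,0,0.07,0.8],[0,40,0,0,0,0.07,0.8],[0,40,0,0,0,0.07,0.8]]]'
python3 go.py 439 284 70 20 45
```

```text
time_s: 14.68
ee_pos: [0.605, -0.134, 0.0413]
orientation: [-180.0, 45.1, 159.8]
ft_force: [-5.8, 0.7, 7.9]
opening: 0.0285
gripper_force: 39.4
time_s: 15.3
ee_pos: [0.4987, -0.0986, 0.1306]
orientation: [180.0, 45.1, 159.8]
ft_force: [0.0, -0.4, 0.5]
opening: 0.0278
gripper_force: 39.5
time_s: 15.92
ee_pos: [0.492, 0.0824, 0.134]
orientation: [-179.7, 44.2, 178.8]
ft_force: [-0.6, -0.6, 0.2]
opening: 0.0281
gripper_force: 39.6
axis [ 0.664  0.242 -0.707] tcp [446.309 286.66   62.222] shift [-45.729 204.306 -71.73 ] rot [ 0.006 -0.013  0.373] q [ 16.322 -46.847 -51.81   42.246 -12.35   12.73 ]
```

```bash
python3 -m jog '[[[0,40,0,0,0,0.07,0.8],[0,40,0,0,0,0.07,0.8],[-10,40,0,0,0,0.07,0.8],[-18,40,0,0,0,0.07,0.8],[-18,44,0,0,-0.01,0.08,0.8]]]'
python3 -m jog '[[[0,0,-25,0,0,0,0.8],[0,0,-25,0,0,0,0.8],[0,0,-20,0,0,0,0.8],[0,0,-10,0,0,0,0.8],[0,0,0,0,0,0,0.8]]]'
python3 go.py 439 284 57 20 45
```

```text
time_s: 16.55
ee_pos: [0.4456, 0.2862, 0.134]
orientation: [-179.5, 44.8, -160.4]
ft_force: [0.4, -0.2, -1.0]
opening: 0.028
gripper_force: 39.5
time_s: 17.18
ee_pos: [0.4462, 0.2848, 0.0533]
orientation: [-179.5, 44.7, -160.5]
ft_force: [0.2, 0.4, 0.2]
opening: 0.0281
gripper_force: 39.6
axis [ 0.664  0.242 -0.707] tcp [446.309 286.66   49.222] shift [ 0.127  1.858 -4.099] rot [ 0.008 -0.003  0.015] q [ 40.333 -37.585 -56.782  28.187 -14.998  15.159]
```

Lower to just off the floor, release, and back out.

```bash
python3 -m jog '[[[0,0,-4,0,0,0,0.8],[0,0,-2,0,0,0,0.8],[0,0,0,0,0,0,0.8]]]'
python3 -m jog '[[[0,0,0,0,0,0,0.2],[0,0,0,0,0,0,-0.1],[0,0,0,0,0,0,-0.2],[0,0,0,0,0,0,-0.2]]]'
python3 -m jog '[[[-10,-4,11,0,0,0,-0.2],[-20,-7,21,0,0,0,-0.2],[-15,-5,25,0,0,0,-0.2],[0,-20,30,0,0,-0.05,-0.6],[0,-30,5,0,0,-0.05,-0.6]]]'
python3 go.py 624 -23 59 0 45
python3 - <<'E'
from h import *
s=env.camera("side"); cv2.imwrite("pics/f.png",s["pixels"])
E
```

```text
time_s: 17.55
ee_pos: [0.4465, 0.285, 0.048]
orientation: [-179.5, 44.8, -160.5]
ft_force: [0.4, -0.5, -0.4]
opening: 0.028
gripper_force: 39.6
time_s: 18.05
ee_pos: [0.4464, 0.285, 0.0479]
orientation: [-179.5, 44.8, -160.5]
ft_force: [-0.0, 0.8, -0.4]
opening: 0.0511
gripper_force: 0.0
time_s: 18.68
ee_pos: [0.4158, 0.2342, 0.1427]
orientation: [-179.0, 44.0, -166.3]
ft_force: [0.2, 0.5, 0.2]
opening: 0.0684
gripper_force: 0.0
axis [ 0.707  0.    -0.707] tcp [631.778 -23.     51.222] shift [ 216.007 -257.216  -91.488] rot [ 0.014 -0.015 -0.226] q [ 40.354 -48.541 -51.033  47.051 -19.119  19.994]
```

View pics/f.png

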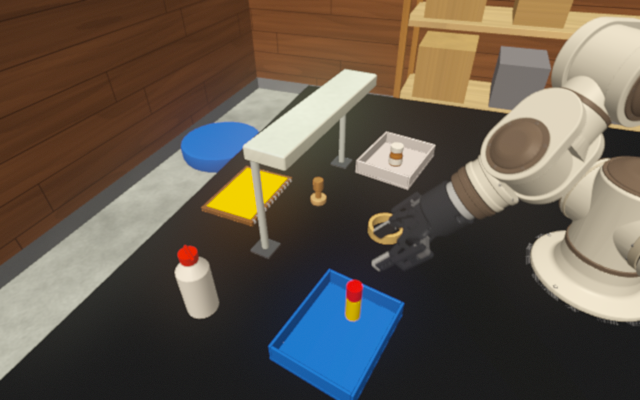

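The glue stick stands in the box at (353,300), the jar is upright in the tray at (396,155), and the stamp still stands at (318,192). On to the stamp.

```bash
python3 -m jog '[[[15,-45,0,0,0,-0.05,-0.6],[25,-45,0,0,0,-0.05,-0.6],[25,-45,0,0,0,-0.05,-0.6],[30,-45,0,0.01,-0.01,-0.05,-0.6],[20,-45,0,0,0,-0.03,-0.6]]]'
python3 -m jog '[[[20,-20,-10,0,0,0,-0.6],[15,-10,-12,0,0,0,-0.6],[0,0,0,0,0,0,-0.6]]]'
python3 go.py 624 -23 59 0 45
```

```text
time_s: 19.35
ee_pos: [0.5385, 0.0132, 0.1398]
orientation: [-179.4, 44.0, 180.0]
ft_force: [-0.2, 1.1, 1.0]
opening: 0.0685
gripper_force: 0.0
time_s: 19.73
ee_pos: [0.5724, -0.0159, 0.116]
orientation: [-179.4, 43.8, 180.0]
ft_force: [-0.2, -0.6, -1.0]
opening: 0.0682
gripper_force: 0.0
axis [ 0.707  0.    -0.707] tcp [631.778 -23.     51.222] shift [ 59.331  -7.082 -64.781] rot [ 0.007 -0.02   0.007] q [ -1.963 -33.389 -47.436  32.112   0.766  -1.399]
```

```bash
python3 -m jog '[[[15,-4,-16,0.007,-0.02,0.007,-0.6],[15,-3,-16,0,0,0,-0.6],[15,0,-16,0,0,0,-0.6],[14,0,-16,0,0,0,-0.6],[0,0,0,0,0,0,-0.6]]]'
python3 go.py 624 -23 59 0 45
python3 - <<'E'
from h import *
s=env.camera("side"); cv2.imwrite("pics/g.png",cv2.resize(s["pixels"][110:260,230:430],None,fx=4,fy=4,interpolation=cv2.INTER_CUBIC))
E
```

```text
time_s: 20.35
ee_pos: [0.6311, -0.0214, 0.0527]
orientation: [-180.0, 45.0, -179.9]
ft_force: [-0.0, -0.6, 0.2]
opening: 0.068
gripper_force: 0.0
axis [ 0.707  0.    -0.707] tcp [631.778 -23.     51.222] shift [ 0.633 -1.63  -1.473] rot [ 0.     0.    -0.002] q [ -2.853 -20.147 -47.203  17.963   2.083  -2.095]
```

View pics/g.png

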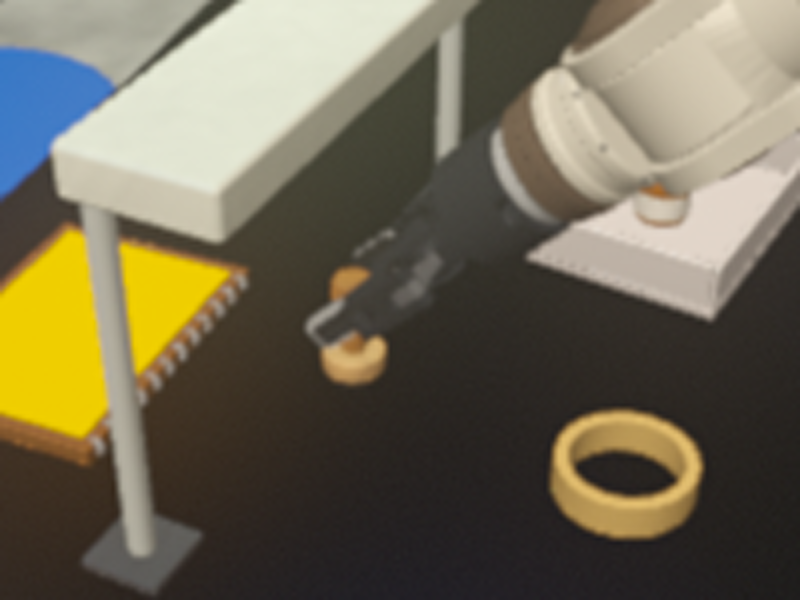

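The stamp's handle at (352,285) is between the fingers. That was the tenth picture, so from here I go by numbers.

```bash
python3 -m jog '[[[0,0,0,0,0,0,0],[0,0,0,0,0,0,0.3],[0,0,0,0,0,0,0.6],[0,0,0,0,0,0,0.8],[0,0,0,0,0,0,0.8]]]' 40
python3 -m jog '[[[0,0,6,0,0,0,0.8],[-15,0,18,0,0,0,0.8],[-30,0,25,0,0,0,0.8],[-30,0,25,0,0,0,0.8],[-30,0,15,0,0,0,0.8]]]'
python3 -m jog '[[[-15,10,5,0,0,0,0.8],[0,40,0,0,0,0.035,0.8],[0,40,0,0,0,0.035,0.8],[0,40,0,0,0,0.035,0.8],[0,40,0,0,0,0.035,0.8]]]'
python3 go.py 455 372 90 20 45
```

```text
time_s: 21.02
ee_pos: [0.6324, -0.0222, 0.0551]
orientation: [-180.0, 45.3, -179.9]
ft_force: [-1.2, 0.1, 4.5]
opening: 0.0253
gripper_force: 39.2
time_s: 21.65
ee_pos: [0.5258, -0.0223, 0.1442]
orientation: [-180.0, 45.2, -179.9]
ft_force: [0.1, 0.1, 0.2]
opening: 0.0248
gripper_force: 39.2
time_s: 22.28
ee_pos: [0.5114, 0.1489, 0.1479]
orientation: [-180.0, 45.1, -171.8]
ft_force: [0.9, -0.6, -0.4]
opening: 0.025
gripper_force: 39.3
axis [ 0.664  0.242 -0.707] tcp [462.309 374.66   82.222] shift [-49.05  225.762 -65.651] rot [-0.     0.002  0.207] q [ 20.935 -41.981 -48.82   38.752  -9.065   9.095]
```

```bash
python3 -m jog '[[[0,20,30,0,0,0,0.8],[0,40,15,0,0,0,0.8],[0,40,0,0,0,0,0.8],[-10,40,0,0,0,0,0.8],[-15,40,0,0,0,0,0.8]]]'
python3 -m jog '[[[-12,40,0,0,0,0,0.8],[-10,5,0,0,0,0,0.8],[0,0,0,0,0,0,0.8]]]'
python3 go.py 455 372 64 8 45
```

```text
time_s: 22.9
ee_pos: [0.4862, 0.3287, 0.1926]
orientation: [-179.9, 45.1, -171.9]
ft_force: [0.1, -0.6, 0.4]
opening: 0.0247
gripper_force: 39.4
time_s: 23.28
ee_pos: [0.4642, 0.3727, 0.1925]
orientation: [-179.9, 45.1, -171.8]
ft_force: [0.7, 0.3, -1.6]
opening: 0.0247
gripper_force: 39.5
axis [ 0.7    0.098 -0.707] tcp [462.702 373.083  56.222] shift [  -1.515    0.367 -136.257] rot [ 0.001  0.002 -0.002] q [ 51.982 -23.077 -31.639  45.582 -29.443  34.098]
```

```bash
python3 -m jog '[[[0,0,-30,0,0,0,0.8],[0,0,-30,0,0,0,0.8],[0,0,-30,0,0,0,0.8],[0,0,-25,0,0,0,0.8],[0,0,-12,0,0,0,0.8]]]'
python3 -m jog '[[[0,0,-3,0,0,0,0.8],[0,0,-1,0,0,0,0.8],[0,0,0,0,0,0,0.8]]]'
```

```text
time_s: 23.9
ee_pos: [0.465, 0.371, 0.0645]
orientation: [-179.9, 45.1, -171.9]
ft_force: [-0.7, 0.0, -1.1]
opening: 0.0249
gripper_force: 39.5
time_s: 24.28
ee_pos: [0.4652, 0.3731, 0.0632]
orientation: [179.9, 45.2, -172.0]
ft_force: [0.2, -0.2, -1.3]
opening: 0.0249
gripper_force: 39.5
```

```bash
python3 -m jog '[[[0,0,-2,0,0,0,0.8],[0,0,0,0,0,0,0.2],[0,0,0,0,0,0,-0.1],[0,0,0,0,0,0,-0.2],[0,0,0,0,0,0,-0.2]]]'
python3 -m jog '[[[-10,-1,10,0,0,0,-0.2],[-20,-3,20,0,0,0,-0.2],[-20,-3,25,0,0,0,-0.2],[0,0,40,0,0,0,-0.2],[0,0,40,0,0,0,-0.2]]]'
python3 -m jog '[[[0,0,0,0,0,0,-0.2],[0,0,0,0,0,0,-0.2],[0,0,0,0,0,0,-0.2]]]'
python3 - <<'E'
from h import *
s=env.camera("side");t=env.camera("top");np.set_printoptions(precision=3,suppress=True)
for n,c,lo,hi,roi,z in(("glue red cap",s,(0,150,90),(8,255,255),(280,260,410,390),.076),("stamp",s,(8,50,80),(22,200,255),(265,260,400,390),.042),
 ("red top",t,(0,150,90),(8,255,255),(125,230,250,335),.08),("stamp top",t,(6,50,70),(24,220,255),(125,230,250,335),.06),
 ("jar side amber",s,(6,130,60),(20,255,255),(360,130,440,185),.036),("tape",t,(8,40,90),(30,255,255),(290,260,350,325),.024)):
    try:
        b,k,m=blob(c,lo,hi,roi); print(n,b,k,ray(c,*k,z))
    except Exception as e: print(n,"none",e)
E
```

```text
time_s: 24.9
ee_pos: [0.4649, 0.3728, 0.0601]
orientation: [-180.0, 45.2, -171.9]
ft_force: [0.2, 0.8, -0.0]
opening: 0.0514
gripper_force: 0.0
time_s: 25.52
ee_pos: [0.4145, 0.3657, 0.1964]
orientation: [-180.0, 45.2, -171.9]
ft_force: [0.6, -0.0, 0.5]
opening: 0.0511
gripper_force: 0.0
time_s: 25.9
ee_pos: [0.4146, 0.3653, 0.1933]
orientation: [-179.8, 45.1, -171.8]
ft_force: [-0.4, 0.8, -0.4]
opening: 0.0511
gripper_force: 0.0
glue red cap [348 280  14  14 137] [354.277 286.292] [0.44  0.271 0.076]
stamp [316 324  22  40 658] [326.524 345.166] [0.453 0.378 0.042]
red top [195 284  13  10 114] [201.114 288.421] [0.437 0.279 0.08 ]
stamp top [153 272  23  16 270] [164.911 279.289] [0.454 0.364 0.06 ]
jar side amber [390 153  12   6  58] [395.552 155.69 ] [ 0.475 -0.258  0.036]
tape [300 273  40  41 650] [319.446 293.169] [0.433 0.03  0.024]
```

Both views put the glue at about (0.44, 0.28) and the stamp at about (0.454, 0.37), both inside the box. The jar is at the tray's centre and the tape hasn't moved. The arm is clear, so I'm handing in.

```bash
python3 -c "
from cell import env
print(env.sign_off())"
```

```text
the job is handed in; nothing more can be done
None
```

I handed the job in at about 26 s: the jar stands upright in the white tray, the glue stick and stamp stand in the blue box, the tape did not move, and the arm stayed clear of the lamp, notebook and wash bottle; sign-off gave no verdict.

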